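# Pack out a glued spectacle case in the hand press and hold it shut

### The job

The lid of the spectacle case in the small hand press has just been glued, but the ram runs out of travel before it reaches the lid. Lay packing slips one on another flat and lengthwise on the lid under the ram's foot, trying the ram by hand, until it grips the stack firmly before its knob comes down onto the guide; use no more slips than that takes, keep the stack square, and leave the other things where they are. Finish while holding: keep the knob firmly pressed down on the stack and do not let go.

Things in the scene. Friction and masses are not known exactly. Their poses are not given: they have to be found in the camera images.
- press: small grey hand press, fixed on the table. Origin on the table straight below the ram's axis; x points from its open front (robot side) to the column at its back. Base 270 x 110 mm (x -125 to +145 mm), top 17 mm up. Column 25 mm across, at x +115 mm, 192 mm high. Its head is clamped on the column at a height that differs each time; it reaches forward to x -19 mm and is 38 mm wide there
- lid_top (a point): point on the lid of the closed dark blue spectacle case, on the ram's axis, 59 mm above the table; axes as the press's. The case is fixed on the press's base and reaches 80 mm to the front and back of this point, 32 mm to each side; its lid is level and flat within 71 mm and 22 mm. The front half of the lid is open from above
- ram_foot: round foot at the lower end of the ram, 28 mm across; origin at the centre of its underside, axes as the press's. Ram up: 25 to 47 mm above the lid. Ram fully down: still 1.5 to 22.5 mm above it, so 1 to 3 slips are needed. A slip whose centre lies about 38 mm in front of the foot's centre is under the whole foot and leaves its front end free for the fingers
- ram_knob: black round palm knob on top of the ram, 40 mm across, 24 mm high, flat on top; origin at the centre of its underside, 81 mm above the underside of the foot. To be pressed straight down from above
- knob_top (a point): centre of the knob's flat top, 105 mm above the underside of the foot; 190 to 211 mm above the table with the ram up
- ram (a joint): how far the ram is pressed down (m): 0 up, 0.024 fully down, knob on the guide. A spring lifts it when let go: 3 N to start it, 6 N fully down. If a push of 15 to 25 N takes it to 0.024, it does not grip and one more slip is needed; if it stops short of that, it grips the stack; if it stops before 0.014 there is a slip too many
- slip_a: flat beech packing slip, 120 x 32 x 8 mm (its own x, y, z), edges rounded 1 mm, both ends alike, 35 g; origin at the centre of its underside. Starts lying flat on the table, to the right of the press, its length pointing roughly away from the robot
- slip_b: flat beech packing slip, 120 x 32 x 8 mm (its own x, y, z), edges rounded 1 mm, both ends alike, 35 g; origin at the centre of its underside. Starts lying flat on the table, farther to the right of the press, its length pointing roughly away from the robot
- slip_c: flat beech packing slip, 120 x 32 x 8 mm (its own x, y, z), edges rounded 1 mm, both ends alike, 35 g; origin at the centre of its underside. Starts lying flat on the table, to the left of the press, its length pointing roughly away from the robot
- cement: small brown bottle with a black cap, 32 mm across, 62 mm high, origin under its centre; leave it alone
- tape: small roll of tape lying flat, 44 mm across, 12 mm high, origin under its centre; leave it alone
- jar: small jar with a white lid, 42 mm across, 44 mm high, origin under its centre; leave it alone
- front: brown spectacle frame front lying flat, 46 x 132 x 11 mm, origin under its centre; leave it alone
- pencil: green pencil, 123 mm long, 7 mm thick, origin under its centre; leave it alone

How it is judged:
By the outcome, as a careful person would: the job done as asked, in the order asked, and still so for the second after the job is handed in, while the arm keeps its last pose, push and grip.
It also fails if it takes over 72 s, if anything falls off the work surface, if the arm or the gripper's body presses on something with over 40 N, if the wrist force passes 120 N, or if a joint passes its speed limit or range.

### The arm

A 6-joint arm with a two-finger parallel gripper is mounted at the origin on the work surface; the furniture and walls round the work are solid. World frame = base frame: x ahead of the robot, y to its left, z up, the work surface at z = 0. Lengths are in m, angles in rad, forces in N, time in s.
With the tool pointing down it reaches from about 0.275 to 0.775 m from the base axis. Payload 14.6 kg.
Tool frame: the origin (TCP) lies at the very end of the fingers, on their centre line; the grasp point (between the pads) lies 19 mm behind it; y points along the fingers, x is the direction in which the jaws open and shut, and the axes are right-handed (so a half turn about y gives the same grasp; the last joint's range is limited). The gripper opens to 85 mm and grips with 20 to 120 N. Pads are 22 mm wide; open, the fingers measure 114 mm over their backs; the gripper's body (76 mm by 85 mm) begins 54 mm behind the grasp point. The pads swing forward as they close: fully open they stand 13 mm farther back than shut.
Start: joints at [-0.155, 0.263, -0.048, 1.259, 0, 1.415], TCP at [0.525, -0, 0.231] pointing down, gripper open.
Joint ranges: [-2.65, 2.65], [-0.89, 1.7], [-1.18, 1.37], [-2.13, 2.11], [-1.35, 1.29], [-3.14, 3.14]. Speed limits (rad/s): [1.89, 1.89, 2.57, 2.79, 3.14, 3.14].

### API

Orientations are given as a unit quaternion [w, x, y, z].
In Python, from cell import * gives the robot as it stands. The module is installed in compiled form; this text tells all that it offers. Calls block until the motion is done:
- movep(position, orientation): joint-space move of the TCP to a pose.
- servo_line(position, frame=None, rate=0.15): straight line of the TCP; frame=None keeps the orientation; rate is the mean speed in m/s.
- goto_joints(angles): joint-space move.
- set_gripper(opening, force=None): finger opening in m; force is the grip in N (None keeps the last); returns when the fingers have stopped.
- wait(seconds).
- solve_ik(position, orientation): joint angles nearest the present ones, or None.
- sense(): the state.
- get_image(name): name is "scene" or "side" or "wrist"; returns a dict with "frame" (400x640x3 uint8, blue, green, red), "depth" (400x640 float32, m along the optical axis (not along the pixel's ray), 0 where there is no reading), "camera_matrix" (3x3 intrinsics, pixels), "R" (3x3) and "t" (3): a world point X has camera coordinates R X + t; the wrist camera has in their place "tool_from_camera" (4x4, takes a point from camera to tool coordinates, whose origin is the TCP and whose axes are the tool frame's). Camera axes: x right, y down, z forward; pixel columns grow to the right and rows downward; lengths in m; the calibration is good to about 2 mm. The wrist camera is an equidistant fisheye: a pixel r from the principal point sees the ray r / f radians off the axis. A picture is of the moment at which its call begins: read the wrist's pose just before it.
A pose or a line that the arm cannot do raises MotionError and nothing moves.
- hand_in(): hands the job in, once; it reports no verdict.
Trained networks look in the newest picture that a camera, given by its name, has taken for a name from the list of things; names that differ only in an ending like _2 or _b are one class to them, and where a whole thing is asked for, a point or a joint stands for the part that bears it (a point fixed in the world has none). Each returns a list of dicts, best first, with "score" (0 to 1); they miss things now and then, are a little off and sometimes report something else, mostly with a low value. They report only what shows in the picture. A call takes as long as a camera call.
- spot_in(query, camera): "box" ([left, top, right, bottom] as shares, 0 to 1, of the picture: columns of its width, rows of its height, round what is visible of it).
- silhouettes(query, camera): "pixels" (400x640 bool, what is visible of it) and "box" ([left, top, right, bottom] as shares, 0 to 1, of the picture: columns of its width, rows of its height, round what is visible of it).
- tip_of(query, camera): "centre" ([row, column] as shares, 0 to 1, of the picture: columns of its width, rows of its height: a listed point, or the origin of a listed thing).
The state is a dict: "time_s": time; "joint_pos": joint angles; "dq": joint speeds; "joint_torque": joint torques, N m; "ee_pos": TCP position; "orientation": TCP orientation; "ft_force": force on the tool from outside, world axes, zero at the start; "torque": the same for the moment, N m; "finger_gap": finger opening in m.
Only numpy, scipy, OpenCV 4.12 (cv2) and the standard library are available. Lean on these libraries where they do the work, as an engineer would, in place of code of your own. Each camera call takes 0.05 s, during which the arm holds its last target.

## Working session

There is one attempt and no reset: what is moved stays moved. The work goes in short steps, each a Python script; the robot and the scene stay as the last script left them, time stands still between calls to the robot, and variables do not carry over. Pictures are saved under pics/ and viewed, and the job is handed in when it is done.

```bash
ls; mkdir -p pics
python3 - <<'E'
from cell import *
import cv2
s=sense(); print({k:(v if not hasattr(v,'round') else v.round(3)) if not isinstance(v,(list,tuple)) else [round(x,3) for x in v] for k,v in s.items()})
for c in ["scene","side","wrist"]:
    d=get_image(c); cv2.imwrite(f"pics/{c}0.png",d["frame"])
    print(c,d["camera_matrix"], d.get("R"),d.get("t"),d.get("tool_from_camera"))
    for n in ["slip_a","ram_knob","press","knob_top","lid_top","ram_foot"]:
        print(n,[(round(r["score"],2),[round(float(x),3) for x in r["box"]]) for r in spot_in(n,c)])
    for n in ["slip_a","knob_top","lid_top","ram_foot"]:
        print('tip',n,[(round(r["score"],2),[round(float(x),3) for x in r["centre"]]) for r in tip_of(n,c)])
print(sense()["time_s"])
E
```

```text
pics
{'time_s': 0.0, 'joint_pos': array([-0.155,  0.264, -0.049,  1.259, -0.   ,  1.415]), 'dq': array([-0.   ,  0.001,  0.   ,  0.   , -0.   , -0.   ]), 'joint_torque': array([ 1.0000e-03, -6.3761e+01,  3.8457e+01,  1.4000e-02,  0.0000e+00,
       -0.0000e+00]), 'ee_pos': array([0.525, 0.   , 0.231]), 'orientation': array([ 0.707, -0.707,  0.   ,  0.   ]), 'ft_force': array([-0.513, -0.271,  0.329]), 'torque': array([-0.02 , -0.042,  0.026]), 'finger_gap': 0.08525663760913843}
scene [[377.83997568   0.         318.0590018 ]
 [  0.         377.83997568 205.05442633]
 [  0.           0.           1.        ]] [[ 4.37662981e-01 -8.99139084e-01  1.48000375e-04]
 [-6.56456405e-01 -3.19647761e-01 -6.83293713e-01]
 [ 6.14423391e-01  2.98955207e-01 -7.30143603e-01]] [-0.3657219   0.41538274  0.67441249] None
slip_a [(0.93, [0.567, 0.636, 0.608, 0.742]), (0.71, [0.623, 0.664, 0.676, 0.774]), (0.71, [0.341, 0.55, 0.411, 0.637])]
ram_knob [(0.54, [0.509, 0.42, 0.538, 0.463])]
press [(0.78, [0.465, 0.35, 0.577, 0.672])]
knob_top [(0.5, [0.518, 0.422, 0.536, 0.451]), (0.45, [0.346, 0.55, 0.411, 
[... 1153 characters left out ...]
 [  0.         309.70691629 199.96066742]
 [  0.           0.           1.        ]] None None [[ 9.99999612e-01  3.05544154e-04  8.25691659e-04  5.40278288e-04]
 [-7.15818814e-04 -2.63841797e-01  9.64565702e-01 -1.43346950e-01]
 [ 5.12569382e-04 -9.64565919e-01 -2.63841476e-01  6.66567959e-02]
 [ 0.00000000e+00  0.00000000e+00  0.00000000e+00  1.00000000e+00]]
slip_a [(0.82, [0.365, 0.272, 0.523, 0.394])]
ram_knob []
press [(0.78, [0.46, 0.581, 0.783, 0.848])]
knob_top [(0.7, [0.453, 0.581, 0.783, 0.848])]
lid_top [(0.74, [0.456, 0.586, 0.778, 0.84])]
ram_foot []
tip slip_a [(0.74, [0.336, 0.438])]
tip knob_top []
tip lid_top [(0.88, [0.757, 0.62])]
tip ram_foot [(0.4, [0.781, 0.629])]
1.65
```

View pics/scene0.png

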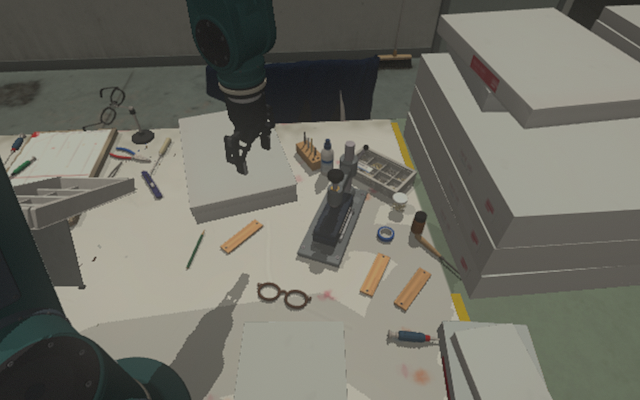

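View pics/side0.png

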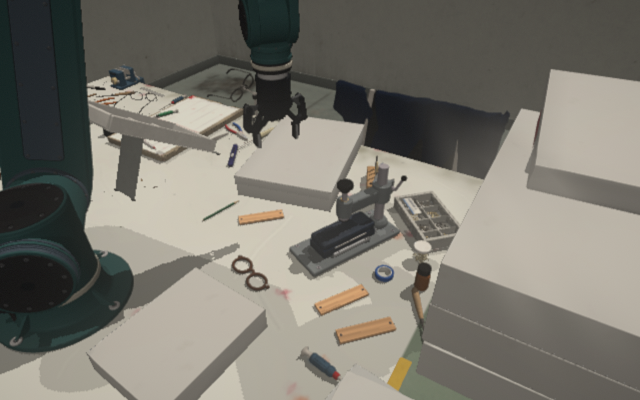

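View pics/wrist0.png

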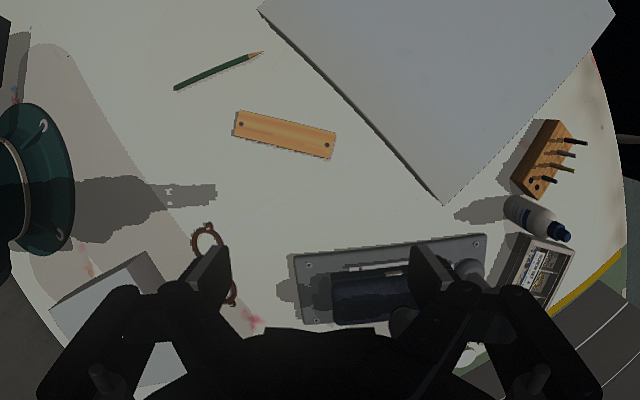

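The views show the press at about scene (335,215), two slips to its right (375,275 and 413,290), and one to its left (242,237). The jar, tape and cement stand right of the press near the column, and the pencil is beside slip_c. Next I'll turn these into positions.

```bash
cat > h.py <<'E'
from cell import *
import numpy as np, cv2
from scipy.spatial.transform import Rotation as Ro
def qm(q): return Ro.from_quat([q[1],q[2],q[3],q[0]]).as_matrix()
def down(th):
    # tool y down, tool x at angle th in world xy
    x=np.array([np.cos(th),np.sin(th),0]);y=np.array([0,0,-1.]);z=np.cross(x,y)
    q=Ro.from_matrix(np.c_[x,y,z]).as_quat(); return [q[3],q[0],q[1],q[2]]
def cloud(d,mask,T=None):
    K=d["camera_matrix"];v,u=np.nonzero(mask&(d["depth"]>0));z=d["depth"][v,u].astype(float)
    if "R" in d:
        c=np.c_[(u-K[0,2])/K[0,0]*z,(v-K[1,2])/K[1,1]*z,z]
        return (c-d["t"])@d["R"]
    a=(u-K[0,2]);b=(v-K[1,2]);r=np.hypot(a,b)+1e-9;th=r/K[0,0]
    rho=np.tan(th)*z
    c=np.c_[a/r*rho,b/r*rho,z]; F=d["tool_from_camera"]
    t=c@F[:3,:3].T+F[:3,3]; p,R=T
    return t@R.T+p
def rect(P):
    (c,s,a)=cv2.minAreaRect((P[:,:2]*1000).astype(np.float32))
    if s[0]<s[1]: s=(s[1],s[0]);a+=90
    a=(a+90)%180-90
    return np.round(c,1),np.round(s,1),round(a,1)
E
python3 - <<'E'
from h import *
st=sense();T=(st["ee_pos"],qm(st["orientation"]))
for c in ["scene","side","wrist"]:
    d=get_image(c)
    for n in ["slip_a","press","ram_knob","cement","jar","tape","front","pencil"]:
        for r in silhouettes(n,c):
            if r["score"]<.4: continue
            m=cv2.erode(r["pixels"].astype(np.uint8),np.ones((2,2)))>0 if n!="pencil" else r["pixels"]
            P=cloud(d,m,T)
            if len(P)<10: continue
            print(c,n,round(r["score"],2),len(P),"z5,50,95",np.percentile(P[:,2],[5,50,95]).round(4), end=' ')
            zs=P[:,2]
            if n=="press":
                P=P[(zs>.010)&(zs<.024)]
            elif n=="slip_a": P=P[(zs<.02)&(zs>.003)]
            elif n=="ram_knob": P=P[zs>np.percentile(zs,90)-.004]
            if len(P)>5: print(rect(P), P.mean(0).round(4))
            else: print()
print(sense()["time_s"])
E
```

```text
scene slip_a 0.93 555 z5,50,95 [0.0056 0.0082 0.0104] (array([ 523.7, -304.7]), array([120. ,  30.3]), -1.4) [ 0.5203 -0.3047  0.0083]
scene slip_a 0.91 597 z5,50,95 [0.0052 0.0084 0.0105] (array([ 524.2, -396.1]), array([119.6,  29.7]), -13.0) [ 0.5203 -0.3954  0.0083]
scene slip_a 0.58 356 z5,50,95 [0.0053 0.0081 0.0104] (array([478.3,  43.8]), array([110.,  27.]), -15.9) [0.4761 0.0435 0.0081]
scene press 0.92 3910 z5,50,95 [0.0149 0.0503 0.1827] (array([ 627.1, -151.6]), array([267.5, 107. ]), 6.0) [ 0.5797 -0.1681  0.0172]
scene ram_knob 0.66 141 z5,50,95 [0.1837 0.1899 0.1918] (array([ 615.5, -153. ]), array([32.2, 27.2]), -48.2) [ 0.6145 -0.1531  0.1903]
scene cement 0.72 196 z5,50,95 [0.0115 0.0436 0.0638] (array([ 698.1, -354.1]), array([27.1, 25.8]), 36.4) [ 0.6923 -0.3561  0.0425]
scene jar 0.59 175 z5,50,95 [0.001  0.0434 0.0462] (array([ 756.4, -286.9]), array([44.4, 35.1]), 13.7) [ 0.7532 -0.2884  0.0331]
scene tape 0.62 103 z5,50,95 [0.0027 0.0107 0.0143] (array([ 646.4, -288.9]), array([39.2, 36.7]), -18.2) [ 0.6468 -0.2892  0.0098]
scene front 0.68 168 z5,50,95 [0.00
[... 1643 characters left out ...]
4.5]), 20.8) [0.398  0.1293 0.0047]
wrist slip_a 0.64 2492 z5,50,95 [0.0075 0.0087 0.0099] (array([484.3,  47.1]), array([117.6,  31.7]), -14.1) [0.4852 0.0471 0.0087]
wrist press 0.79 10351 z5,50,95 [0.0163 0.027  0.1033] (array([ 630.7, -147.7]), array([267.5, 110. ]), 6.2) [ 0.5909 -0.1269  0.0178]
wrist jar 0.6 186 z5,50,95 [0.0441 0.0452 0.0464] (array([ 761.9, -284. ]), array([38.9, 25.1]), 86.6) [ 0.7603 -0.2839  0.0452]
wrist front 0.79 310 z5,50,95 [0.0052 0.0088 0.0106] (array([ 388.6, -129.1]), array([121.9,  43.9]), -66.4) [ 0.3789 -0.1048  0.0084]
wrist pencil 0.58 467 z5,50,95 [0.0044 0.0068 0.0085] (array([399.9, 130.3]), array([117.1,   7.9]), 17.9) [0.3999 0.1298 0.0067]
3.0
```

Cameras agree on the press (axis at about (0.617,-0.153), yaw 6°). Knob top is about 0.190, so the predicted gap fully down is about 2.5 mm and one slip should do. I'll start with slip_c and take a close wrist look first.

```bash
cat >> h.py <<'E'
def pt(c,yaw,lx,ly=0):
    return np.array([c[0]+lx*np.cos(yaw)-ly*np.sin(yaw),c[1]+lx*np.sin(yaw)+ly*np.cos(yaw)])
def pose(): 
    st=sense(); return (np.array(st["ee_pos"]),qm(st["orientation"]))
E
python3 - <<'E'
from h import *
yaw=np.radians(-14.1); c=(.482,.0455)
p=pt(c,yaw,-.04); q=down(yaw+np.pi/2)
print(p,solve_ik([*p,.09],q))
pp=pt((.6175,-.1528),np.radians(6),-.078); print(pp,solve_ik([*pp,.07],down(np.radians(96))),solve_ik([.6175,-.1528,.19],down(np.radians(96))))
set_gripper(.048,40)
movep([*p,.09],q)
T=pose(); d=get_image("wrist"); cv2.imwrite("pics/w1.png",d["frame"])
for r in silhouettes("slip_c","wrist"):
    P=cloud(d,r["pixels"],T); P=P[(P[:,2]>.004)&(P[:,2]<.013)]; print(r["score"],rect(P))
for r in silhouettes("press","wrist"):
    P=cloud(d,r["pixels"],T); 
    for a,b in((.012,.022),(.055,.063)):
        Q=P[(P[:,2]>a)&(P[:,2]<b)]; print(r["score"],len(Q),rect(Q))
print(T[0],sense()["ft_force"],sense()["time_s"])
E
```

```text
[0.44320512 0.0552446 ] [-0.05881236  0.22822708 -0.5097472   0.83282205  0.          0.18727907]
[ 0.53992729 -0.16095322] [-0.43434112  0.42402426 -0.26149895  0.88527312  0.         -0.53906088] [-0.37057389  0.46965549  0.16280855  1.26394939  0.         -0.47529364]
0.93 (array([483.3,  48. ]), array([120. ,  32.4]), -14.7)
0.78 (array([ 526.2, -394.4]), array([121.1,  35.7]), -12.9)
0.71 (array([ 511.9, -301.8]), array([93. , 34.9]), -1.2)
[0.4438701  0.05511082 0.0904299 ] [-0.37576326 -0.18327077  0.54597358] 4.7333
```

View pics/w1.png

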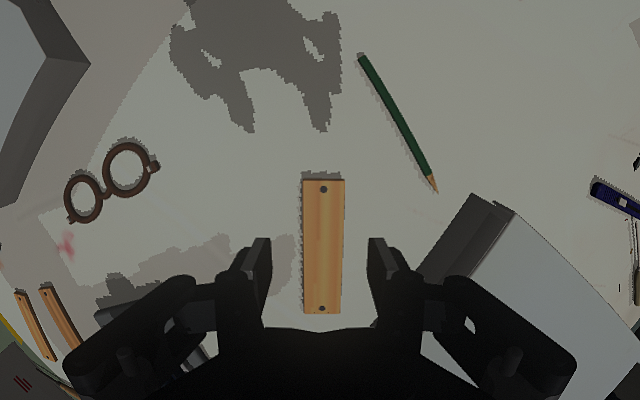

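Close view: slip_c is clear at pixels (322,178)–(322,313), and the fitted size matches 120 x 32. Grasping it.

Run:
```python
from h import *
yaw=np.radians(-14.6); c=(.483,.0472)
p=pt(c,yaw,-.04); q=down(yaw+np.pi/2)
servo_line([*p,.02],q,.12)
f0=sense()["ft_force"]
servo_line([*p,.0005],q,.06)
s=sense();print(s["ee_pos"],s["ft_force"]-f0,s["finger_gap"])
set_gripper(.02,40)
s=sense();print(s["ee_pos"],s["ft_force"]-f0,s["finger_gap"])
servo_line([*p,.06],q,.12)
s=sense();print(s["ee_pos"],s["ft_force"]-f0,s["finger_gap"])
T=pose();d=get_image("wrist"); cv2.imwrite("pics/w2.png",d["frame"])
for r in silhouettes("slip_c","wrist"):
    if r["score"]<.4: continue
    P=cloud(d,r["pixels"],T); 
    L=(P-T[0])@T[1]; print(r["score"],np.percentile(P,[3,50,97],axis=0).round(4).tolist())
    if abs(np.median(P[:,2])-.065)<.015: 
        print("tool frame x,z rect",rect(L[:,[0,2]]), np.polyfit(L[:,2],L[:,1],1))
d=get_image("side"); cv2.imwrite("pics/s2.png",cv2.resize(d["frame"][80:280,140:460],(800,500)))
print(sense()["time_s"])
```

```text
[0.44423359 0.0572879  0.00050514] [-0.02534257 -1.08364146 -0.18596958] 0.04801571895040359
[0.4445083  0.05729559 0.00098971] [-2.18618585 -1.59122627  6.0498406 ] 0.030410785025721813
[0.44411568 0.05727615 0.05964832] [ 0.29552935 -0.37678472 -0.89600203] 0.03065128218265926
0.98 [[0.4675, -0.3179, 0.0017], [0.5196, -0.2948, 0.0088], [0.5803, -0.2855, 0.0101]]
0.71 [[0.4243, 0.0373, 0.0654], [0.4509, 0.0555, 0.0674], [0.4858, 0.0732, 0.0684]]
tool frame x,z rect (array([  0.3, -36. ]), array([113.3,  48.2]), -90.0) [ 0.00707502 -0.00718232]
0.6 [[0.4691, -0.4124, 0.0024], [0.5193, -0.3864, 0.009], [0.5788, -0.3678, 0.0102]]
7.025
```

View pics/w2.png

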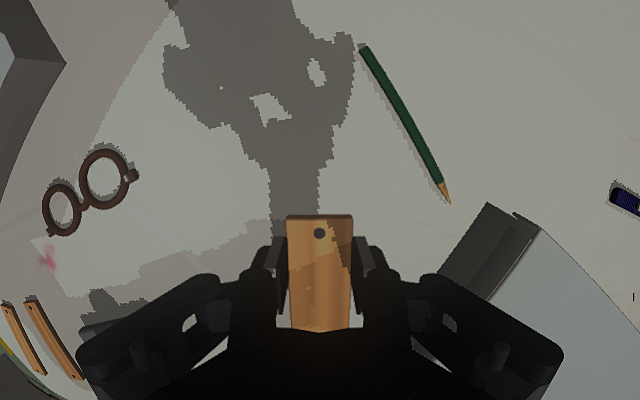

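View pics/s2.png

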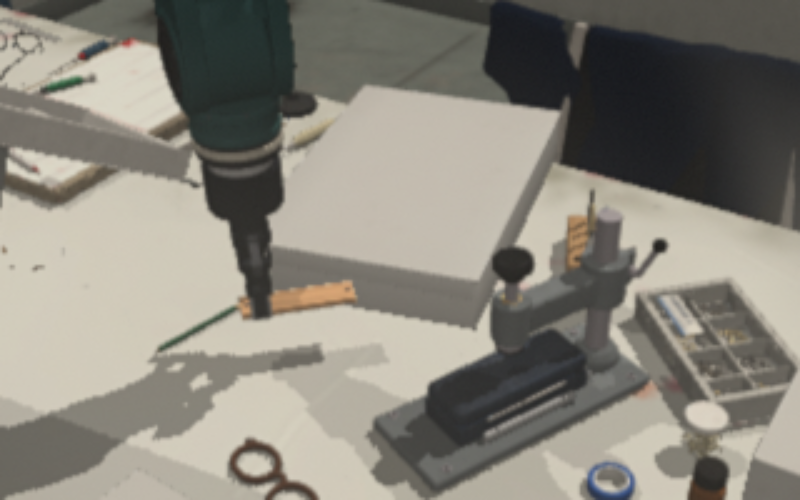

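Slip held level (0.4° slope), bottom about 1 mm below TCP, front end where expected. Carrying it to the front of the press and measuring there.

Run:
```python
from h import *
O=(.6175,-.1525); yaw=np.radians(6.05); q=down(yaw+np.pi/2)
p=pt(O,yaw,-.155)
c=sense()["ee_pos"]
servo_line([c[0],c[1],.12],None,.15)
movep([*p,.12],q)
s=sense();print(s["ee_pos"],s["finger_gap"])
T=pose()
for cam in ["wrist","side","scene"]:
    d=get_image(cam); cv2.imwrite(f"pics/p3_{cam}.png",d["frame"])
    for n in ["press","slip_c"]:
      for r in silhouettes(n,cam):
        if r["score"]<.4: continue
        P=cloud(d,r["pixels"],T)
        if n=="press":
          for a,b in((.012,.022),(.056,.0625)):
            Q=P[(P[:,2]>a)&(P[:,2]<b)]
            if len(Q)>20: print(cam,n,round(r["score"],2),len(Q),rect(Q),Q[:,2].mean())
        else:
            Q=P[(P[:,2]>.11)]
            if len(Q)>20: print(cam,n,round(r["score"],2),len(Q),rect(Q),np.median(Q[:,2]))
print("expected slip centre",pt(O,yaw,-.115),sense()["time_s"])
```

```text
[ 0.46297415 -0.16799299  0.11932257] 0.029894855709030457
wrist press 0.67 442 (array([ 542.5, -156.4]), array([109.6,  97.2]), -82.0) 0.016383220926313877
wrist press 0.67 165 (array([ 552.1, -157.2]), array([57.6, 17.2]), -83.8) 0.05804468931138858
wrist slip_c 0.7 7090 (array([ 475.7, -166.4]), array([67.1, 32.3]), 5.8) 0.12700691044020698
side press 0.84 1490 (array([ 628.4, -150. ]), array([269.6, 111.4]), 6.0) 0.01655469695236084
side press 0.84 924 (array([ 639.5, -149.2]), array([201.6,  61. ]), 6.3) 0.058672331831398736
side slip_c 0.61 411 (array([ 502.6, -178.1]), array([121.6,  64.8]), 6.6) 0.1257836740301113
scene press 0.92 1136 (array([ 702.7, -146.8]), array([419.5, 109. ]), 4.7) 0.017121416111230466
scene press 0.92 256 (array([ 639.5, -159.5]), array([187.4,  38.7]), 7.7) 0.05928890297379881
scene slip_c 0.49 265 (array([ 482.2, -167.6]), array([84.6, 52. ]), 21.8) 0.1270663684837792
expected slip centre [ 0.50314052 -0.16462058] 8.9333
```

View pics/p3_wrist.png

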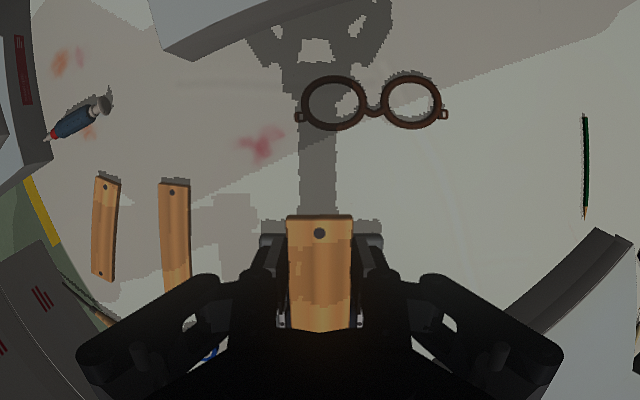

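View pics/p3_side.png

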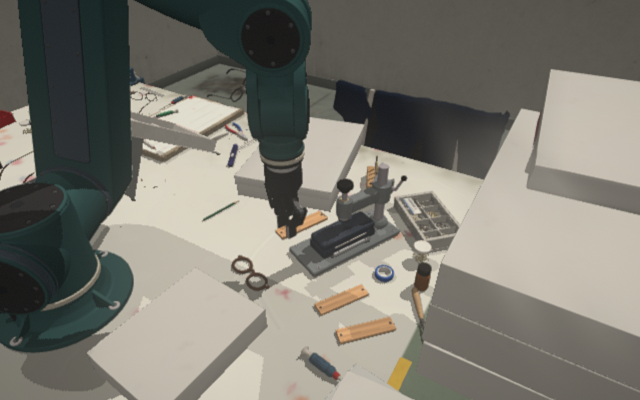

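Run:
```python
from h import *
import pickle
T=pose(); D={}
for cam in ["side","scene"]:
    d=get_image(cam); m=np.ones((400,640),bool)
    D[cam]=d
    P=cloud(d,m); L=(P-T[0])@T[1]  # tool: x lateral(left?), z backward, y down
    # slip top: y ~ -0.007
    k=(abs(L[:,1]+.0072)<.004)&(abs(L[:,0])<.03)&(L[:,2]<-.035)&(L[:,2]>-.12)
    Q=L[k]; print(cam,len(Q),"slip in tool x,z",rect(Q[:,[0,2]]),Q.mean(0))
    O=np.array([.6175,-.1525]);yw=np.radians(6.05);R2=np.array([[np.cos(yw),-np.sin(yw)],[np.sin(yw),np.cos(yw)]])
    B=np.c_[(P[:,:2]-O)@R2,P[:,2]]
    k=(abs(B[:,2]-.059)<.003)&(abs(B[:,1])<.04)&(abs(B[:,0])<.09)
    print("lid in press frame",k.sum(),rect(B[k]),B[k].min(0),B[k].max(0))
    k=(B[:,2]>.16)&(abs(B[:,1])<.04)&(abs(B[:,0])<.04)
    Q=B[k]; zt=np.percentile(Q[:,2],98); Q=Q[Q[:,2]>zt-.004]
    print("knob top",zt,len(Q),np.median(Q[:,2]),rect(Q), cv2.minEnclosingCircle((Q[:,:2]*1000).astype(np.float32)))
pickle.dump((T,D),open("d3.pkl","wb")); print(sense()["time_s"])
for cam in D: cv2.imwrite(f"pics/crop_{cam}.png",cv2.resize(D[cam]["frame"][140:280,260:420],(800,700))[:600])
```

```text
side 242 slip in tool x,z (array([  0.4, -67. ]), array([62.3, 35.1]), 87.9) [-0.00238269 -0.00618944 -0.06904323]
lid in press frame 891 (array([0.5, 0.3]), array([156.4,  58.5]), -0.2) [-0.0777336  -0.02886265  0.05602182] [0.0787638  0.02977794 0.06198513]
knob top 0.19111445195552043 115 0.18940126832714171 (array([0.2, 1.7]), array([34., 34.]), -33.7) ((0.2083883285522461, 1.5713653564453125), 19.126096725463867)
scene 18 slip in tool x,z (array([ -4.2, -50.2]), array([43.1, 11. ]), 44.1) [-0.00578612 -0.00662252 -0.05280799]
lid in press frame 258 (array([ 4.3, -9.1]), array([149.7,  37.8]), -0.5) [-0.0706687  -0.02848318  0.05603626] [0.07911178 0.00973236 0.06198184]
knob top 0.19250219007691635 64 0.19053956107171036 (array([ 4.8, -6.5]), array([31.6, 16.3]), 17.7) ((3.6703505516052246, -3.1685760021209717), 16.386201858520508)
9.0333
```

```bash
cat >> h.py <<'E'
O=(.618,-.1518); PY=np.radians(6.1); PQ=down(PY+np.pi/2)
E
python3 - <<'E'
from h import *
servo_line([*pt(O,PY,-.155),.0675],PQ,.12)
f0=np.array(sense()["ft_force"]);print(f0)
servo_line([*pt(O,PY,-.078),.0675],PQ,.10)
s=sense();print(s["ee_pos"],pt(O,PY,-.078),s["ft_force"]-f0)
for z in (.063,.0617,.0610,.0604,.0598):
    servo_line([*pt(O,PY,-.078),z],PQ,.03)
    s=sense();print(z,s["ee_pos"],s["ft_force"]-f0)
    if (s["ft_force"]-f0)[2]>2.5: break
D=get_image("side"); cv2.imwrite("pics/s4.png",cv2.resize(D["frame"][140:290,260:420],(640,600)))
print(sense()["time_s"])
E
```

```text
[-0.17190377  0.18905762 -0.91777546]
[ 0.53999199 -0.16002124  0.06751109] [ 0.54044164 -0.1600886 ] [ 0.36324402 -0.4688732   0.75322459]
0.063 [ 0.540043   -0.16007638  0.06280328] [ 0.22736565 -0.13244036  1.26813832]
0.0617 [ 0.5403878  -0.16008117  0.06165731] [0.30926739 0.11018185 0.35656361]
0.061 [ 0.54045864 -0.16009021  0.06098891] [ 0.66569305 -0.11791263  0.0391729 ]
0.0604 [ 0.5404943  -0.16008606  0.06039987] [-0.83275147  0.10968411  0.40310088]
0.0598 [ 0.54046939 -0.16012253  0.06021278] [-2.26960805  1.15585321  8.2895705 ]
11.8917
```

View pics/s4.png

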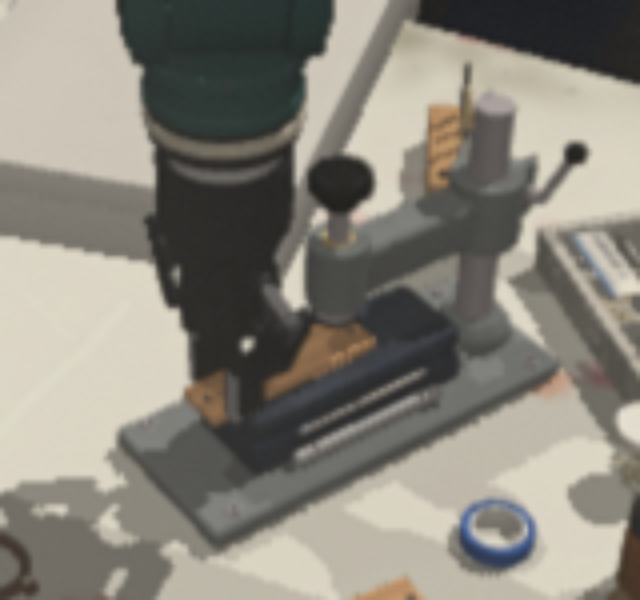

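Slip rests on the lid under the foot (pixel ~(345,345)). Releasing and backing off, then checking.

Run:
```python
from h import *
servo_line([*pt(O,PY,-.078),.0603],PQ,.03)
set_gripper(.042)
servo_line([*pt(O,PY,-.078),.085],PQ,.08)
servo_line([*pt(O,PY,-.11),.22],PQ,.2)
set_gripper(0)
d=get_image("side"); cv2.imwrite("pics/s5.png",cv2.resize(d["frame"][140:290,260:420],(640,600)))
T=pose();w=get_image("wrist"); cv2.imwrite("pics/w5.png",w["frame"])
for cam,dd in(("side",d),("wrist",w)):
    P=cloud(dd,np.ones((400,640),bool),T)
    R2=np.array([[np.cos(PY),-np.sin(PY)],[np.sin(PY),np.cos(PY)]])
    B=np.c_[(P[:,:2]-O)@R2,P[:,2]]
    k=(abs(B[:,2]-.067)<.003)&(abs(B[:,1])<.03)&(B[:,0]>-.12)&(B[:,0]<-.0)
    print(cam,k.sum(),rect(B[k]),np.median(B[k],axis=0))
    k=(abs(B[:,2]-.059)<.003)&(abs(B[:,1])<.04)&(abs(B[:,0])<.09)
    print("lid",rect(B[k]))
print(sense()["ee_pos"],sense()["time_s"])
```

```text
side 398 (array([-50.2,  -1.1]), array([99.7, 35.1]), -0.4) [-0.05132278 -0.0011892   0.06687307]
lid (array([-4.5,  0. ]), array([166.2,  59.7]), -0.9)
wrist 1224 (array([-73. ,  -0.5]), array([50.7, 31.2]), 0.6) [-0.07839081 -0.00020067  0.06807895]
lid (array([-58.3,   1.9]), array([59.5, 34.3]), 88.6)
[ 0.50863569 -0.16347766  0.21996639] 14.2917
```

View pics/s5.png

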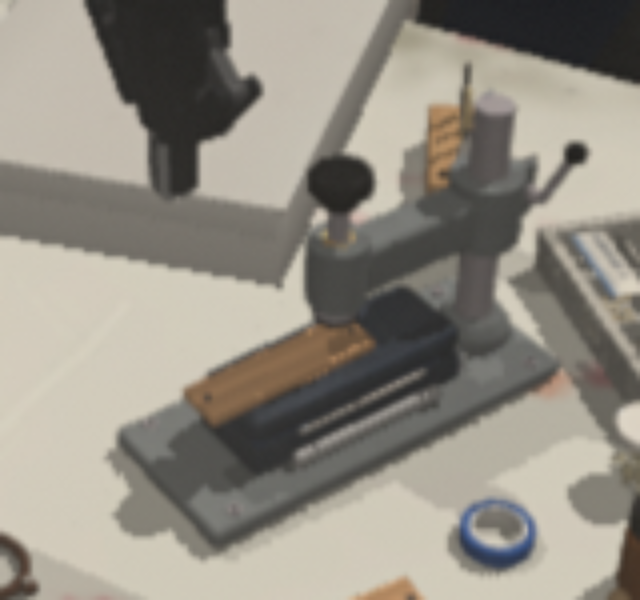

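View pics/w5.png

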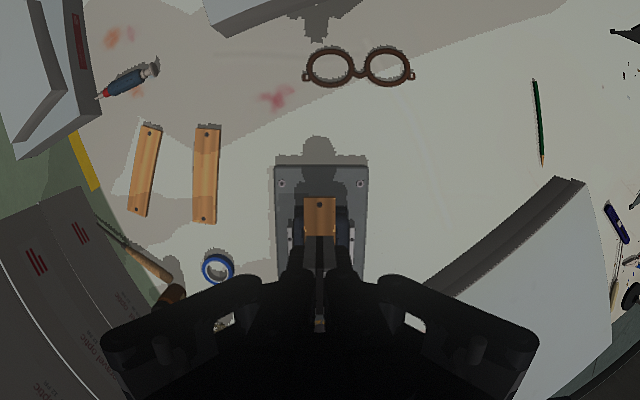

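Slip is flat, square and centred (front end about 99 mm from the axis, lateral offset ≤1 mm). Now trying the ram.

Run:
```python
from h import *
p=pt(O,PY,0)
movep([*p,.215],PQ)
servo_line([*p,.198],PQ,.06)
wait(.2)
f0=np.array(sense()["ft_force"]);print(f0,sense()["ee_pos"])
z=.198; 
log=[]
while z>.160:
    fz=log[-1][2] if log else 0
    z-= .001 if z>.186 else (.003 if z>.178 else .001)
    if fz>9: z+=.0005   # half steps when loaded
    servo_line([*p,z],PQ,.03)
    s=sense(); f=s["ft_force"]-f0; log.append((z,s["ee_pos"][2],f[2])); print(np.round([z,s["ee_pos"][2],*f],4))
    if f[2]>18: break
print(sense()["ee_pos"],sense()["time_s"])
d=get_image("side"); cv2.imwrite("pics/s6.png",cv2.resize(d["frame"][120:290,260:420],(560,595)))
```

```text
[ 1.13924917  0.10927383 -0.36977357] [ 0.61806001 -0.15189337  0.19831957]
[ 0.197   0.197  -0.4191 -0.0973 -0.8243]
[ 0.196   0.1959 -0.9118 -0.7256  0.5815]
[ 0.195   0.1949 -0.6967  0.668   0.6878]
[ 0.194   0.1939 -2.183  -0.0339  0.4885]
[ 0.193   0.1929 -1.7498  0.9683  0.3695]
[ 0.192   0.1919 -1.0482  0.4979  1.1427]
[ 0.191   0.1909 -1.383  -0.0078  0.1111]
[ 0.19    0.1902 -1.5083 -0.509   2.9168]
[ 0.189   0.1891 -0.767  -0.2076  4.2833]
[ 0.188   0.188  -0.495  -0.1494  3.8032]
[ 0.187   0.187  -1.6768 -0.7762  3.4577]
[0.186  0.186  0.2778 0.8196 3.9646]
[ 0.183   0.1829  0.0898 -0.3657  4.678 ]
[ 0.18    0.18    0.1095 -0.9669  5.2107]
[ 0.177   0.1771 -0.2284  0.8069  5.1985]
[ 0.176   0.1761 -0.1249 -0.0969  5.5384]
[ 0.175   0.1751 -0.3249 -1.5841  4.8308]
[ 0.174   0.1741 -0.2302 -0.4142  5.0766]
[ 0.173   0.1731  1.1505 -0.6005  4.5807]
[ 0.172   0.1725 -1.2883  0.1621  8.8302]
[ 0.171   0.1724 -3.1886  0.4689 19.0614]
[ 0.6181304  -0.15185003  0.17238501] 20.6917
```

View pics/s6.png

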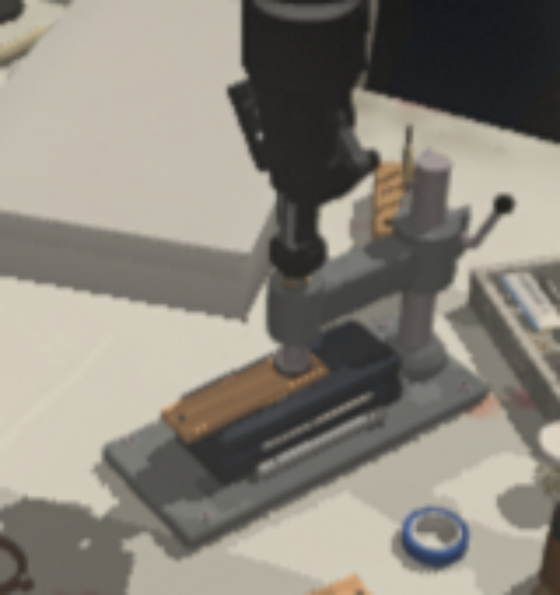

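The ram stopped at 0.1724 m, after 17.9 mm of travel. That matches foot-on-slip height (0.067 + 0.105), leaving 6 mm before the guide. It grips with one slip. I'll settle the hold and confirm nothing else moved.

Run:
```python
from h import *
p=pt(O,PY,0)
servo_line([*p,.1706],PQ,.03)
for i in range(3):
    wait(.3); s=sense(); print(s["ee_pos"],s["ft_force"],s["finger_gap"])
d=get_image("side")
P=cloud(d,np.ones((400,640),bool))
R2=np.array([[np.cos(PY),-np.sin(PY)],[np.sin(PY),np.cos(PY)]])
B=np.c_[(P[:,:2]-O)@R2,P[:,2]]
k=(abs(B[:,2]-.067)<.003)&(abs(B[:,1])<.03)&(B[:,0]>-.12)&(B[:,0]<-.015)
print("slip",rect(B[k]))
for n in ["slip_a","cement","jar","tape","front","pencil"]:
    for r in silhouettes(n,"side"):
        if r["score"]>.5:
            Q=cloud(d,r["pixels"]); print(n,round(r["score"],2),rect(Q[Q[:,2]>.003]))
print(sense()["time_s"])
```

```text
[ 0.61818182 -0.15187168  0.17235497] [-4.4381248   1.78511418 21.94738153] -6.403621744120833e-07
[ 0.6181787  -0.15187209  0.17236484] [-4.53635768  1.84809061 22.83982561] 0.00019670064014594708
[ 0.61820929 -0.15185156  0.17237738] [-5.08482842  1.03283753 22.6501609 ] 3.547055335636557e-05
slip (array([-57.7,  -0.4]), array([85.1, 33.9]), 0.5)
slip_a 0.84 (array([ 524.8, -395. ]), array([119.8,  33.9]), -12.9)
slip_a 0.81 (array([ 523.7, -304.1]), array([120.1,  34.1]), -1.4)
slip_a 0.74 (array([ 576.9, -151.1]), array([118.8,  45. ]), 6.3)
cement 0.88 (array([ 697.7, -358.1]), array([28.7, 26.7]), 22.1)
jar 0.62 (array([ 770.5, -273.9]), array([80.6, 40.6]), 38.7)
front 0.76 (array([ 375.9, -133.8]), array([128.3,  43.6]), -81.9)
pencil 0.63 (array([388.9, 125.5]), array([98.6,  9.4]), 18.5)
22.2417
```

Run:
```python
from h import *
hand_in(); s=sense(); print(s["ee_pos"],s["ft_force"],s["time_s"])
```

```text
the job is handed in; nothing more can be done
the job is handed in; nothing more can be done
```

I laid one slip (slip_c) flat and lengthwise on the lid under the ram's foot. The ram grips it, so no more slips were needed. I handed the job in at about 22 s, with the shut fingers still pressing the knob down.

**Ram:** it met the knob at 190.3 mm and stopped at 172.4 mm, a travel of about 17.9 mm. That is inside the 14 to 24 mm range, about 6 mm short of the guide. The push held steady at about 22.7 N, with about 5 N sideways.

**Slip:** its front end is about 99 mm ahead of the ram's axis. It sits within about 1 mm of the centre line and 0.6° of square.

**Other things:** the last side picture showed slip_a, slip_b, the cement and the frame front unmoved, within measuring noise.
- **Pencil and jar:** their fitted outlines came out differently (the pencil's about 7 mm off), but these looked like poor detections, and nothing went near either of them.
- **Tape:** the network did not pick it up in the final check, but it sits unmoved in the picture taken while pressing.

The state could no longer be read after hand-in, so I have no reading from the final second.

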